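Refit the hob control: seal, bezel, knob

ROBOT

A 6-joint arm with a two-finger parallel gripper is mounted at the origin on the work surface. World frame = base frame: x ahead of the robot, y to its left, z up, the work surface at z = 0. Lengths are in m, angles in rad, forces in N, time in s.
With the tool pointing down it reaches from about 0.35 to 0.975 m from the base axis. Payload 4.9 kg.
Tool frame: the origin (TCP) lies at the very end of the fingers, on their centre line; the grasp point (between the pads) lies 19 mm behind it; z points along the fingers, x is the direction in which the jaws open and shut, and the axes are right-handed (so a half turn about z gives the same grasp; the last joint's range is limited). The gripper opens to 85 mm and grips with 20 to 120 N. Pads are 22 mm wide; open, the fingers measure 114 mm over their backs; the gripper's body (76 mm by 85 mm) begins 54 mm behind the grasp point. The pads swing forward as they close: fully open they stand 13 mm farther back than shut.
Start: joints at [1.195, 0.053, 1.613, -0, 1.476, -0.119], TCP at [0.159, 0.604, 0.231] pointing down, gripper open.
Joint ranges: [-3.01, 3.01], [-1.01, 2.22], [0.06, 2.58], [-1.02, 4.17], [0.09, 2.62], [-3.14, 3.14]. Speed limits (rad/s): [2.57, 2.57, 3.14, 3.14, 3.14, 3.14].

INTERFACE

Orientations are given as a unit quaternion [w, x, y, z].
In Python, from plant import manip, imaging gives the robot as it stands.
- The arm moves only by the shell command python3 -m pendant 'ROWS'. ROWS is JSON, a list that holds one entry, the list of rows, each a list of 7 numbers: the turn, a rotation vector about the world's x, y, z in units of pi rad (1.0 is pi rad), then the shift along the world's x, y, z in units of 250 mm (1.0 is 250 mm), then the opening, from 0 (shut) to 1 (fully open). In form: [[[ax, ay, az, tx, ty, tz, claw], ...]]. A call has 1 to 20 rows; each row shifts and turns the commanded pose from where the row before left it; what a row does not reach is not made up. A row lasts 1/8 s, in which the tool goes at most 62.5 mm and 10.7 degrees, less where a joint would pass 70% of its speed; a pose out of reach is approached as far as the arm can. A call with a number of a shift or a turn outside -1 to 1 is refused whole. A call with a gripper value outside its range is refused whole. The fingers move at their own pace and stop on an object; the grip force is fixed at half the most. Time passes only in rows, so rows that do not move let the fingers close. It gives the time, the measured TCP pose, the force and the opening at its end, in the units of the state.
- manip.state(): the state, without advancing time (a new reading comes with each control period).
- imaging.grab_frame(name): name is "side" or "top"; returns a dict with "frame" (420x560x3 uint8, blue, green, red), "mtx" (3x3 intrinsics, pixels), "world_to_cam" (4x4, takes a point from world to camera coordinates). Camera axes: x right, y down, z forward; pixel columns grow to the right and rows downward; lengths in m; the calibration is good to about 2 mm. A picture is of the moment at which its call begins. There is no depth.
- manip.job_done(): hands the job in, once; it reports no verdict.
The state is a dict: "time": time; "joint_pos": joint angles; "joint_vel": joint speeds; "joint_efforts": joint torques, N m; "tool_pos": TCP position; "tool_rot": TCP orientation; "contact_force": force on the tool from outside, world axes, zero at the start; "ft_torque": the same for the moment, N m; "gripper_width": opening from 0.0 (shut) to 1.0 (fully open).
Only numpy, scipy, OpenCV 4.12 (cv2) and the standard library are available. Lean on these libraries where they do the work, as an engineer would, in place of code of your own. Each camera call takes 0.05 s, during which the arm holds its last target. There are 200 camera calls.

TASK

The front right control of the hob has been taken apart for washing and its spindle was left turned on. Put it back together: the red seal flat on the glass around the spindle, the steel bezel down over the seal, then push the black knob fully home on the D-shaped spindle, feeling for the flat and never forcing it, and turn it back anticlockwise to off. Leave the other control off and the things on the shelf where they stand.

Things in the scene. Friction and masses are not known exactly. Their poses are not given: they have to be found in the camera images.
- hob: Fixed two-zone hob: black glass 510 x 290 mm, its surface 55 mm above the shelf. Origin at the centre of its underside; x points to its rear (away from the robot), y to its left, z up. Two controls near its front edge, 110 mm apart: the bare one at x -205, y -55 mm, a fitted one at x -205, y +55 mm.
- spindle_tip (a point): Top centre of the bare control's steel spindle, 32 mm above the glass; the axes given are the hob's and do not turn with it. The spindle is a D bar 10 mm across, its flat 1.5 mm off the axis, 16 mm tall above a brass bush. In the flat a sprung leaf stands 2.2 mm proud; it tapers in towards the tip from 10 to 3.5 mm below it, and grips the knob's bore.
- seal_mid (a point): Red silicone seal, a flat ring 34 mm across, 8 mm tall, bore 16 mm; the point is its centre. It lies on the shelf.
- bezel_mid (a point): Steel bezel, an upturned shallow cup 46 mm across, 12 mm tall, lying rim down on the shelf; the point is its centre, half-way up. Its 6 mm top has a 16 mm bore; below, a recess 38 mm across and 6 mm deep takes the seal, so that on the seal its rim hangs 2 mm above the glass. Bore and rim are chamfered below.
- knob_mid (a point): Black knob, 42 mm across, 28 mm tall, upright on the shelf; the point is its centre, half-way up; x points along its white pointer. Its underside has a D bore 15.5 mm deep, 11.2 mm across, flat 2.1 mm off the axis on the pointer side. With the flats agreeing within about 10 degrees it drops at least 5 mm down the spindle; then the leaf resists with 10 to 15 N until home.
- knob_pointer (a point): Outer end of the white pointer on the knob's top face, 18 mm from its axis; at off it points to the white dot. Home, the tip meets the end of the bore: the knob's centre is 1.5 mm below the tip. Over 20 N while it still stands on the spindle's end is forcing; 25 N of push is safe after that. On the spindle it has about 0.3 rad of sprung play; let go, it springs back square.
- left_knob (a joint): Angle of the other, fitted control, rad: 0 is off, growing clockwise.
- left_knob_top (a point): Top centre of the other, fitted knob (42 mm across, its top 44.5 mm above the glass, 110 mm to the left of the bare spindle).
- warmer: Round white bottle warmer, 124 mm across, 112 mm tall, loose; origin at the centre of its underside.
- bottle: Closed polypropylene bottle, 58 mm across, 172 mm tall, loose; origin at the centre of its underside.
- egg_cup: White ceramic egg cup, 49 mm across, 56 mm tall, loose; origin at the centre of its underside.
- bush_top (a point): Top centre of the fixed brass bush out of which the spindle rises: 14 mm across, 16 mm tall above the glass, rim chamfered. Axes as the hob's.
- off_mark (a point): White dot on the glass, 36 mm behind the bare spindle's axis. At off the spindle's flat faces it, against a firm stop. The spindle turns with a drag of 0.06 N m, clockwise from above for on, up to 270 degrees. It was left on, 0.35 to 2.0 rad clockwise of off; the angle is not measured and must be felt or seen.
There are look-alikes about, which are no part of the job. Of the things that look like the part that bears seal_mid, the smallest one is meant.

How it is judged:
On the way, in this order (a step that is already met when the one before it is completed fails the run):
1. the seal lies flat on the glass around the spindle (z of seal_mid in the frame of spindle_tip below -0.0262 m and horizontal distance between seal_mid and spindle_tip below 0.004 m and angle between seal_mid's own z axis and vertical below 0.1 rad), for 0.1 s.
2. the bezel sits on the spindle over the seal (z of bezel_mid in the frame of spindle_tip below -0.0222 m and horizontal distance between bezel_mid and spindle_tip below 0.004 m and z of seal_mid in the frame of spindle_tip below -0.0262 m), for 0.1 s.
3. the knob is pressed fully home on the spindle (z of knob_mid in the frame of spindle_tip below 0.0003 m and horizontal distance between knob_mid and spindle_tip below 0.004 m), for 0.1 s.
At the end, for the whole second after the job is handed in: The seal lies on the glass and the bezel on the seal (each within 1.8 mm), the knob is home on the spindle (within 1.8 mm, tilted under 7 degrees), all centred within 4 mm; the pointer is at the off mark within about 17 degrees; the other control is off (under 0.15 rad) (all of step 2 and all of step 3 and horizontal distance between seal_mid and spindle_tip below 0.004 m and angle between knob_mid's own z axis and vertical below 0.12 rad and x of knob_pointer in the frame of spindle_tip above 0 m and y of knob_pointer in the frame of spindle_tip between -0.0053 and 0.0053 m and value of joint left_knob below 0.15 rad); the robot touches nothing.
It fails at once if the knob is forced down (over 20 N) while it still stands on the end of the spindle (z of knob_mid in the frame of spindle_tip above 0.0105 m and contact force between knob and hob above 20 N).
It fails at once if the knob is forced (over 70 N in all on the spindle) before it is home (z of knob_mid in the frame of spindle_tip above 0.0003 m and contact force between knob and hob above 70 N).
It fails at once if the other control is turned on (value of joint left_knob above 0.15 rad).
It fails at once if the bottle warmer, the bottle or the egg cup is shifted (15 mm) or tipped (distance of any of warmer, bottle, egg_cup from where it was at the start of the episode above 0.015 m or angle between any of bottle, egg_cup's own z axis and vertical above 0.3 rad).
It also fails if it takes over 72 s, if anything falls off the work surface, if the arm or the gripper's body presses on something with over 40 N, if the wrist force passes 120 N, or if a joint passes its speed limit or range.

## Working session

There is one attempt and no reset: what is moved stays moved. The work goes in short steps, Python scripts to look and compute and a shell command to move; the robot and the scene stay as the last step left them, time stands still between calls to the robot, and variables do not carry over. Pictures are saved under pics/ and viewed, about 8 in all and at most 12, crops included, and the job is handed in when it is done.

```bash
mkdir -p pics; ls
cat > h.py <<'E'
import numpy as np, cv2
from plant import manip, imaging
def grab(n):
    f=imaging.grab_frame(n); return f["frame"],np.array(f["mtx"]),np.array(f["world_to_cam"])
def ray(uv,K,T):
    R,t=T[:3,:3],T[:3,3]; o=-R.T@t; d=R.T@np.linalg.inv(K)@np.array([uv[0],uv[1],1.]); return o,d
def plane(uv,z,K,T):
    o,d=ray(uv,K,T); return o+d*(z-o[2])/d[2]
def proj(p,K,T):
    q=K@(T[:3,:3]@np.asarray(p,float)+T[:3,3]); return q[:2]/q[2]
E
python3 - <<'E'
from h import *
for n in("top","side"):
    f,K,T=grab(n); cv2.imwrite(f"pics/{n}0.png",f); np.savez(f"{n}0.npz",f=f,K=K,T=T)
    o,d=ray((280,210),K,T); print(n,o,d/np.linalg.norm(d),K[0,0]); print([plane(c,0,K,T).round(3) for c in((0,0),(560,0),(560,420),(0,420))])
print(manip.state())
E
```

```text
pics
top [ 0.55439727 -0.07826739  0.90534188] [ 0.03829407 -0.02039708 -0.99905832] 384.2117991074286
[array([1.084, 0.579, 0.   ]), array([ 1.098, -0.758,  0.   ]), array([ 0.109, -0.752,  0.   ]), array([0.091, 0.551, 0.   ])]
side [ 0.31050103 -0.65305337  0.69474281] [ 0.31026964  0.6641969  -0.68012883] 421.0423244264765
[array([-0.038,  1.974,  0.   ]), array([2.732, 0.98 , 0.   ]), array([ 0.841, -0.6  ,  0.   ]), array([ 0.03 , -0.246,  0.   ])]
{'time': 0.1, 'joint_pos': array([ 1.19500255e+00,  5.33504429e-02,  1.61415731e+00,  1.65957740e-06,
        1.47600649e+00, -1.18990982e-01]), 'joint_vel': array([-0.00147477, -0.0013634 , -0.00374979,  0.00156621, -0.00167912,
       -0.00114366]), 'joint_efforts': array([-1.23297345e-04, -3.94901383e+01, -3.71365607e+01, -1.62516071e-04,
        3.88324013e-03, -5.82368202e-06]), 'tool_pos': array([0.15852797, 0.60397587, 0.23014864]), 'tool_rot': array([ 4.91625525e-04,  7.91829683e-01,  6.10741213e-01, -8.25488794e-04]), 'contact_force': array([-1.66109734, -0.15435964,  0.15280489]), 'ft_torque': array([-0.03604499, -0.01640232,  0.01017464]), 'gripper_width': 1.0033728330800287}
```

View pics/top0.png

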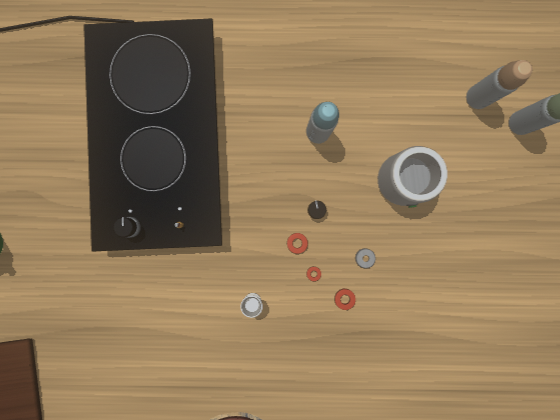

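View pics/side0.png

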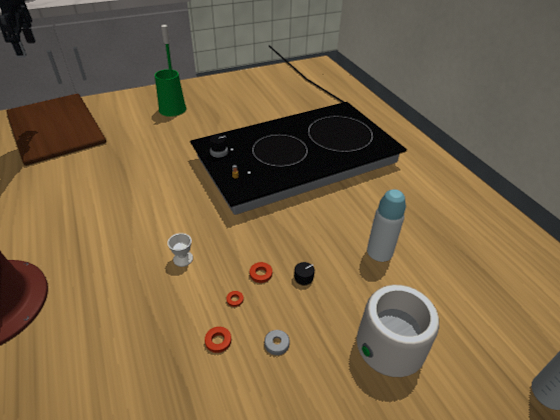

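Run:
```python
from h import *
D={n:np.load(n+"0.npz") for n in("top","side")}
for n in D:
    f,K,T=[D[n][k] for k in"fKT"]; h=cv2.cvtColor(f,cv2.COLOR_BGR2HSV)
    red=(((h[...,0]<8)|(h[...,0]>174))&(h[...,1]>150)&(h[...,2]>90)).astype(np.uint8)
    for c in cv2.findContours(red,0,2)[0]:
        if cv2.contourArea(c)>40:
            (e,ax,a)=cv2.fitEllipse(c); p=plane(e,.006,K,T); print(n,"red",np.round(e,1),np.round(ax,1),p.round(4))
    white=(h[...,2]>170)&(h[...,1]<60)
    k,_,st,ce=cv2.connectedComponentsWithStats(white.astype(np.uint8))
    for i in range(1,k):
        if st[i,4]<25: print(n,"white",ce[i].round(1),st[i,4],plane(ce[i],.055,K,T).round(4))
f=D["top"]["f"]; s=D["side"]["f"]
rs=lambda im:cv2.resize(im,(400,300),interpolation=cv2.INTER_CUBIC)
a=rs(f[200:245,155:215]); b=rs(s[155:185,220:260]); c=rs(f[190:310,285:445]); d=rs(s[255:360,200:340])
cv2.imwrite("pics/c1.png",np.vstack([np.hstack([a,b]),np.hstack([c,d])]))
```

```text
top red [344.8 298.9] [19.6 20. ] [ 0.3836 -0.2498  0.006 ]
top red [313.5 273.4] [12.8 13.7] [ 0.4419 -0.1764  0.006 ]
top red [296.9 242.8] [18.8 19.5] [ 0.5125 -0.137   0.006 ]
top white [179.5 208.5] 4 [0.5877 0.1271 0.055 ]
top white [129.5 210.5] 4 [0.582 0.238 0.055]
top white [176. 223.] 1 [0.5555 0.1343 0.055 ]
top white [260. 302.] 1 [ 0.3838 -0.0539  0.055 ]
top white [240. 306.] 3 [ 0.3744 -0.0099  0.055 ]
top white [261. 307.] 5 [ 0.3728 -0.0562  0.055 ]
top white [241.  309.5] 2 [ 0.3668 -0.0122  0.055 ]
top white [259.7 311.7] 3 [ 0.3626 -0.0534  0.055 ]
top white [249.8 315.3] 18 [ 0.3543 -0.0317  0.055 ]
side red [217.5 338.3] [22.8 26. ] [ 0.3823 -0.2481  0.006 ]
side red [ 16.5 319.4] [11.6 36.8] [ 0.0537 -0.0642  0.006 ]
side red [234.6 297.8] [13.6 16.1] [ 0.44   -0.1773  0.006 ]
side red [ 36.3 287.7] [14. 25.] [ 0.0885 -0.0009  0.006 ]
side red [260.6 271.1] [17.2 22.2] [ 0.5117 -0.1355  0.006 ]
side white [26.5  3. ] 2 [0.0999 1.6805 0.055 ]
side white [163.5  25.5] 6 [0.6128 1.1871 0.055 ]
side white [231. 149.] 1 [0.5791 0.2373 0.055 ]
side white [248.5 172. ] 2 [0.5865 0.1276 0.055 ]
side white [180.5 233. ] 4 [ 0.3812 -0.0126  0.055 ]
side white [171.9 236.4] 13 [ 0.3625 -0.0154  0.055 ]
side white [188.4 236.7] 12 [ 0.3936 -0.0294  0.055 ]
side white [168.8 245.8] 5 [ 0.3505 -0.0389  0.055 ]
side white [189.9 256.4] 24 [ 0.3823 -0.083   0.055 ]
side white [307. 267.] 1 [ 0.5846 -0.1983  0.055 ]
```

View pics/c1.png

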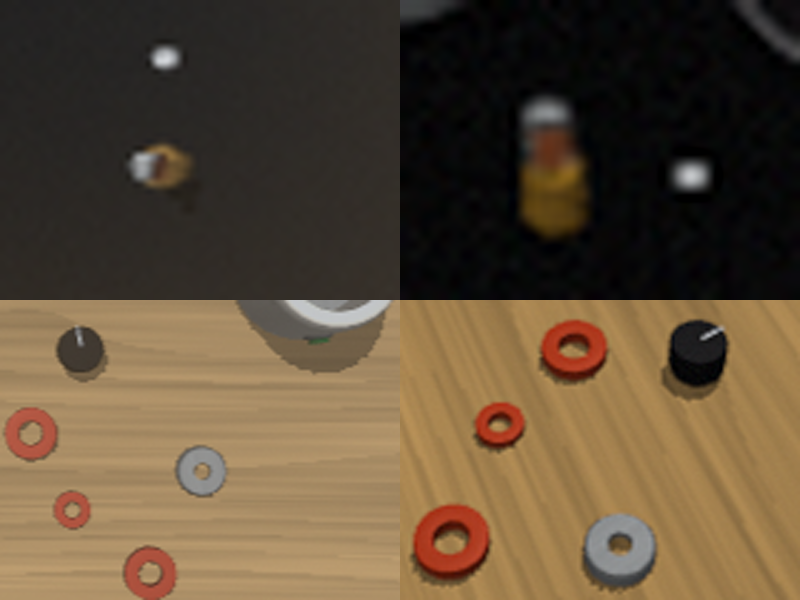

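The three red rings in the top view are at (297,243), (314,274) and (345,299). The smallest, at (314,274), is the seal: its 13 px is about 32 mm, and the others are about 46 mm. The bezel is at (366,258), the loose knob at (317,210) and the bare spindle at (177,225). The spindle's copper leaf faces right in the top view, so it stands roughly 90° clockwise of off.

```bash
python3 -m pendant '[[[0,0,0.041,0.166,-0.172,0,0.65],[0,0,0.041,0.166,-0.172,0,0.65],[0,0,0,0.166,-0.172,0,0.65],[0,0,0,0.166,-0.172,0,0.65],[0,0,0,0.166,-0.172,0,0.65],[0,0,0,0.166,-0.172,0,0.65],[0,0,0,0.166,-0.172,0,0.65],[0,0,0,-0.004,-0.24,-0.06,0.65],[0,0,0,-0.004,-0.24,-0.06,0.65],[0,0,0,-0.004,-0.24,-0.06,0.65],[0,0,0,-0.004,-0.24,-0.06,0.65],[0,0,0,-0.004,-0.24,-0.06,0.65],[0,0,0,-0.004,-0.24,-0.06,0.65],[0,0,0,-0.004,-0.24,-0.06,0.65],[0,0,0,-0.004,-0.24,-0.06,0.65],[0,0,0,0,0,0,0.65]]]'
python3 - <<'E'
from h import *
D={n:np.load(n+"0.npz") for n in("top","side")}
f,K,T=[D["top"][k] for k in"fKT"]
a,b=[plane(p,.055,K,T) for p in((92,250),(85,25))]; print("edge yaw",np.degrees(np.arctan2((b-a)[1],(b-a)[0])))
c,d=[plane(p,.055,K,T) for p in((221,246),(213,19))]; print("edge yaw",np.degrees(np.arctan2((d-c)[1],(d-c)[0])),a,c)
print("tip top",plane((177.2,224.75),.087,K,T),"side",plane((234.6,165.8),.087,D["side"]["K"],D["side"]["T"]))
h=cv2.cvtColor(f,cv2.COLOR_BGR2HSV)
g=((h[240:280,350:385,1]<45)&(h[240:280,350:385,2]>80)).astype(np.uint8)
c=max(cv2.findContours(g,0,2)[0],key=cv2.contourArea); e=cv2.fitEllipse(c); print("bezel",e,plane((e[0][0]+350,e[0][1]+240),.011,K,T))
g=(h[198:225,303:332,2]<70).astype(np.uint8)
c=max(cv2.findContours(g,0,2)[0],key=cv2.contourArea); e=cv2.minEnclosingCircle(c); print("knob",e,plane((e[0][0]+303,e[0][1]+198),.026,K,T))
E
```

```text
time: 2.1
tool_pos: [0.4397, -0.1794, 0.1097]
tool_rot: [-0.001, 0.709, 0.705, -0.001]
contact_force: [0.2, 0.1, 0.0]
gripper_width: 0.65
edge yaw 3.0951800382382584
edge yaw 2.873662520075341 [0.49360158 0.31920816 0.055     ] [0.50584547 0.03388198 0.055     ]
tip top [0.55176047 0.12369349 0.087     ] side [0.55071954 0.12365551 0.087     ]
bezel ((15.06283950805664, 17.99596405029297), (18.26409149169922, 19.430702209472656), 113.55707550048828) [ 0.47953761 -0.29515106  0.011     ]
knob ((13.5, 11.5), 8.860122680664062) [ 0.59022317 -0.17975926  0.026     ]
```

```bash
python3 -m pendant '[[[0,0,0,0.005,0.009,-0.1,0.65],[0,0,0,0,0,-0.1,0.65],[0,0,0,0,0,-0.1,0.65],[0,0,0,0,0,-0.1,0.65],[0,0,0,0,0,-0.03,0.65],[0,0,0,0,0,0,0.65]]]'; python3 -m pendant '[[[0,0,0,0,0,0,0.5],[0,0,0,0,0,0,0.35],[0,0,0,0,0,0,0.3],[0,0,0,0,0,0,0.3],[0,0,0,0,0,0,0.3]]]'
```

```text
time: 2.85
tool_pos: [0.4424, -0.1736, 0.0037]
tool_rot: [-0.0, 0.707, 0.708, -0.0]
contact_force: [0.8, -0.2, -0.4]
gripper_width: 0.651
time: 3.48
tool_pos: [0.4435, -0.1747, 0.0056]
tool_rot: [0.001, 0.707, 0.707, 0.0]
contact_force: [-1.8, 0.5, 5.7]
gripper_width: 0.335
```

Run:
```python
from h import *
f,K,T=grab("side"); u,v=proj([.443,-.176,.02],K,T).astype(int); a=cv2.resize(f[v-45:v+45,u-45:u+45],(600,600),interpolation=cv2.INTER_CUBIC)
cv2.imwrite("pics/s1.png",a); print(u,v,manip.state()["tool_pos"],manip.state()["gripper_width"])
```

```text
235 292 [ 0.44352117 -0.17474745  0.00559475] 0.33319198026367086
```

View pics/s1.png

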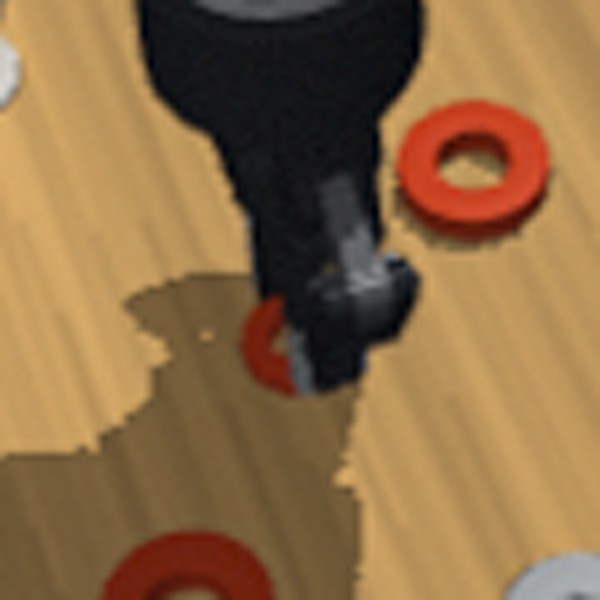

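```bash
python3 -m pendant '[[[0,0,0,0,0,0.0,0.6],[0,0,0,0,0,0.02,0.65],[0,0,0,0,0,0.1,0.65],[0,0,0,0,0,0.1,0.65],[0,0,0,-0.2,0,0.1,0.65],[0,0,0,-0.2,0,0,0.65],[0,0,0,0,0,0,0.65]]]'
python3 - <<'E'
from h import *
_,K,T=grab("side"); print("tip px at tcp", proj([.4435,-.1747-.014,.0056],K,T), plane((238.7,305.5),.005,K,T))
for n in("top","side"):
    f,K,T=grab(n); h=cv2.cvtColor(f,cv2.COLOR_BGR2HSV)
    red=(((h[...,0]<8)|(h[...,0]>174))&(h[...,1]>150)&(h[...,2]>60)).astype(np.uint8)
    for c in cv2.findContours(red,0,2)[0]:
        if cv2.contourArea(c)>40:
            (e,ax,a)=cv2.fitEllipse(c); p=plane(e,.006,K,T); print(n,"red",np.round(e,1),np.round(ax,1),p.round(4))
E
```

```text
time: 4.4
tool_pos: [0.3402, -0.1737, 0.0832]
tool_rot: [0.0, 0.708, 0.707, -0.0]
contact_force: [0.7, -0.6, -0.2]
gripper_width: 0.653
tip px at tcp [238.30436377 301.83572172] [ 0.44145554 -0.19653881  0.005     ]
top red [344.8 299. ] [19.2 20.2] [ 0.3833 -0.2497  0.006 ]
top red [312.8 273.5] [13.3 13.3] [ 0.4416 -0.1748  0.006 ]
top red [296.9 242.8] [18.9 19.5] [ 0.5126 -0.137   0.006 ]
side red [217.5 339.1] [24.3 26.3] [ 0.3819 -0.2497  0.006 ]
side red [234.4 297.6] [14.5 16.3] [ 0.4397 -0.1767  0.006 ]
side red [ 24.  303.6] [21.7 68.9] [ 0.0664 -0.0322  0.006 ]
side red [260.6 272. ] [19.4 22.1] [ 0.5108 -0.1376  0.006 ]
side red [174.1 186.2] [ 9.7 25.6] [0.4126 0.2045 0.006 ]
side red [  6.2 144.6] [ 9.4 21.4] [0.023  0.5641 0.006 ]
side red [ 92.9 125.2] [ 53.2 179.6] [0.2568 0.5803 0.006 ]
side red [132.6 109.3] [ 19.3 122.4] [0.3825 0.6318 0.006 ]
side red [23.5 68.9] [10.2 74.8] [0.0684 1.0714 0.006 ]
```

```bash
python3 -m pendant '[[[0,0,0,0.2,-0.009,0,0.6],[0,0,0,0.203,0,0,0.6],[0,0,0,0,0,-0.1,0.6],[0,0,0,0,0,-0.1,0.6],[0,0,0,0,0,-0.09,0.6],[0,0,0,0,0,-0.02,0.6],[0,0,0,0,0,0,0.6],[0,0,0,0,0,0,0.4],[0,0,0,0,0,0,0.2],[0,0,0,0,0,0,0.2],[0,0,0,0,0,0,0.2],[0,0,0,0,0,0.1,0.2],[0,0,0,0,0,0.1,0.2],[0,0,0,0,0,0.1,0.2],[0,0,0,0,0,0,0.2]]]'
python3 - <<'E'
from h import *
f,K,T=grab("side"); u,v=proj([.441,-.176,.07],K,T).astype(int); a=cv2.resize(f[v-50:v+70,u-60:u+60],(600,600),interpolation=cv2.INTER_CUBIC)
cv2.imwrite("pics/s2.png",a); print(u,v)
E
```

```text
time: 6.42
tool_pos: [0.445, -0.1776, 0.084]
tool_rot: [0.003, 0.707, 0.707, 0.001]
contact_force: [-0.3, 0.6, -0.4]
gripper_width: 0.199
233 276
```

View pics/s2.png

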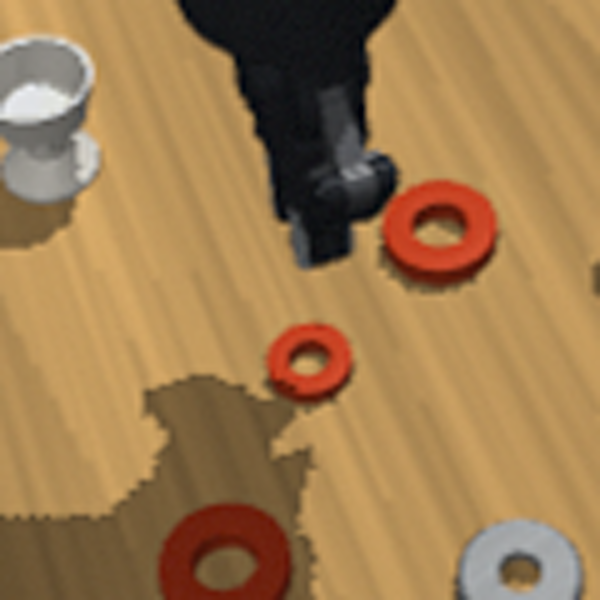

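```bash
python3 -m pendant '[[[0,0,0,0,0,0,0.52],[0,0,0,0,0,0,0.52],[0,0,0,0,0,0,0.52]]]';python3 -m pendant '[[[0,0,0,0,0,-0.1,0.52],[0,0,0,0,0,-0.1,0.52],[0,0,0,0,0,-0.1,0.52],[0,0,0,0,0,0,0.52],[0,0,0,0,0,0,0.52]]]'
```

```text
time: 6.85
tool_pos: [0.4428, -0.1762, 0.0804]
tool_rot: [-0.001, 0.707, 0.707, -0.0]
contact_force: [0.1, 0.1, 0.2]
gripper_width: 0.521
time: 7.48
tool_pos: [0.4437, -0.1768, 0.007]
tool_rot: [0.0, 0.707, 0.707, 0.0]
contact_force: [0.7, -0.5, -0.2]
gripper_width: 0.522
```

```bash
python3 -m pendant '[[[0,0,0,-0.004,0,-0.008,0.52],[0,0,0,0,0,-0.008,0.52],[0,0,0,0,0,0,0.52]]]';python3 -m pendant '[[[0,0,0,0,0,-0.008,0.5],[0,0,0,0,0,-0.004,0.5],[0,0,0,0,0,0,0.5]]]'
```

```text
time: 7.85
tool_pos: [0.4423, -0.1766, 0.0025]
tool_rot: [0.0, 0.707, 0.707, 0.0]
contact_force: [0.8, 0.8, 0.7]
gripper_width: 0.519
time: 8.22
tool_pos: [0.4421, -0.1764, -0.0009]
tool_rot: [-0.0, 0.707, 0.707, -0.0]
contact_force: [0.3, -0.2, -0.0]
gripper_width: 0.501
```

```bash
python3 -m pendant '[[[0,0,0,0,0,-0.002,0.46],[0,0,0,0,0,0,0.44],[0,0,0,0,0,0,0.44]]]';python3 -m pendant '[[[0,0,0,0,0,0,0.36],[0,0,0,0,0,0,0.3],[0,0,0,0,0,0,0.3]]]'
```

```text
time: 8.6
tool_pos: [0.4423, -0.1765, -0.0012]
tool_rot: [0.0, 0.707, 0.707, 0.0]
contact_force: [-0.1, 0.1, 0.1]
gripper_width: 0.442
time: 8.98
tool_pos: [0.4429, -0.1769, -0.0003]
tool_rot: [0.001, 0.707, 0.707, 0.0]
contact_force: [-0.7, 0.1, 5.2]
gripper_width: 0.364
```

```bash
python3 -m pendant '[[[0,0,0,0,0,0.0,0.28],[0,0,0,0,0,0,0.28]]]'; python3 -m pendant '[[[0,0,0,0,0,0.02,0.28],[0,0,0,0,0,0.03,0.28],[0,0,0,0,0,0.0,0.28]]]'
```

```text
time: 9.22
tool_pos: [0.4429, -0.1769, -0.0003]
tool_rot: [0.001, 0.707, 0.707, 0.0]
contact_force: [-1.2, -0.1, 5.2]
gripper_width: 0.363
time: 9.6
tool_pos: [0.4427, -0.1768, 0.012]
tool_rot: [0.001, 0.707, 0.707, 0.0]
contact_force: [0.1, -0.2, -0.6]
gripper_width: 0.362
```

```bash
python3 -m pendant '[[[0,0,0,0,0,0.17,0.25],[0,0,0,0,0,0.17,0.25],[0,0,0,0.073,0.2,0.17,0.25],[0,0,0,0.073,0.2,0,0.25],[0,0,0,0.073,0.2,0,0.25],[0,0,0,0.073,0.201,0,0.25],[0,0,0,0.074,0.201,0,0.25],[0,0,0,0.074,0.202,0,0.25],[0,0,0,0,0,-0.13,0.25],[0,0,0,0,0,0,0.25],[0,0,0,0,0,0,0.25]]]'
python3 - <<'E'
from h import *
out=[]
for n in("top","side"):
    f,K,T=grab(n); h=cv2.cvtColor(f,cv2.COLOR_BGR2HSV)
    u,v=proj([.551,.124,.1],K,T).astype(int); r=28
    out.append(cv2.resize(f[v-r:v+r,u-r:u+r],(400,400),interpolation=cv2.INTER_CUBIC)); print(n,u-r,v-r)
cv2.imwrite("pics/s3.png",np.hstack(out))
E
```

```text
time: 10.98
tool_pos: [0.5508, 0.12, 0.1032]
tool_rot: [0.0, 0.707, 0.707, 0.0]
contact_force: [0.8, -0.2, -0.1]
gripper_width: 0.357
top 147 197
side 206 133
```

View pics/s3.png

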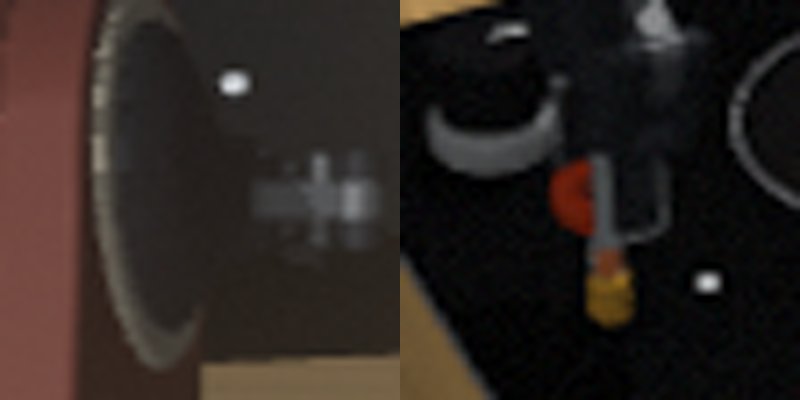

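```bash
cat > seal.py <<'E'
from h import *
f,K,T=grab("side"); p=manip.state()["tool_pos"]; print("tcp",p)
h=cv2.cvtColor(f,cv2.COLOR_BGR2HSV); m=(((h[...,0]<8)|(h[...,0]>174))&(h[...,1]>150)&(h[...,2]>60)).astype(np.uint8)
u,v=proj(p,K,T).astype(int); w=m[v-15:v+15,u-20:u+20]; ys,xs=np.nonzero(w); print("seen u",xs.min()+u-20,xs.max()+u-20,"v",ys.min()+v-15,ys.max()+v-15)
a=np.linspace(0,2*np.pi,90)
for dx in(0,-.003,-.006,-.009):
    q=np.array([proj(p+[dx+.017*np.cos(t),.017*np.sin(t),z],K,T) for t in a for z in(.0005,.0085)]); print(dx,q.min(0).round(1),q.max(0).round(1))
print("finger",proj(p+[0,-.02,0],K,T))
E
python3 seal.py
```

```text
tcp [0.55154187 0.11979367 0.10426158]
seen u 227 232 v 155 165
0 [227.6 153.5] [242.3 164.9]
-0.003 [226.4 153.8] [241.1 165.2]
-0.006 [225.1 154.1] [239.9 165.5]
-0.009 [223.9 154.4] [238.7 165.8]
finger [237.984716   165.47670458]
```

```bash
python3 -m pendant '[[[0,0,0,0.004,0.016,0,0.25],[0,0,0,0,0,-0.03,0.25],[0,0,0,0,0,-0.03,0.25],[0,0,0,0,0,-0.02,0.25],[0,0,0,0,0,0,0.25]]]'; python3 -m pendant '[[[0,0,0,0,0,-0.016,0.25],[0,0,0,0,0,-0.012,0.25],[0,0,0,0,0,0,0.25]]]'; python3 -m pendant '[[[0,0,0,0,0,-0.012,0.25],[0,0,0,0,0,0,0.25]]]'
```

```text
time: 11.75
tool_pos: [0.5511, 0.1243, 0.0818]
tool_rot: [-0.001, 0.707, 0.707, -0.001]
contact_force: [0.8, -0.2, -0.1]
gripper_width: 0.361
time: 12.12
tool_pos: [0.5515, 0.1244, 0.0755]
tool_rot: [-0.0, 0.707, 0.707, -0.0]
contact_force: [-0.8, -0.4, -0.3]
gripper_width: 0.362
time: 12.38
tool_pos: [0.5515, 0.1244, 0.0725]
tool_rot: [-0.0, 0.707, 0.707, -0.0]
contact_force: [-0.1, -0.9, -0.1]
gripper_width: 0.361
```

Past the spindle's end without any force. I'll go on down over the bush.

```bash
python3 -m pendant '[[[0,0,0,0,0,-0.012,0.25],[0,0,0,0,0,0,0.25]]]'; python3 -m pendant '[[[0,0,0,0,0,-0.008,0.25],[0,0,0,0,0,-0.008,0.25],[0,0,0,0,0,0,0.25]]]'
```

```text
time: 12.62
tool_pos: [0.5515, 0.1243, 0.0695]
tool_rot: [-0.0, 0.707, 0.707, -0.0]
contact_force: [0.3, 0.0, 0.2]
gripper_width: 0.357
time: 13.0
tool_pos: [0.5521, 0.1246, 0.0659]
tool_rot: [0.0, 0.707, 0.707, 0.001]
contact_force: [2.3, 1.5, -0.4]
gripper_width: 0.359
```

```bash
python3 -m pendant '[[[0,0,0,0.003,0.002,-0.008,0.25],[0,0,0,0,0,-0.008,0.25],[0,0,0,0,0,0,0.25]]]'; python3 -m pendant '[[[0,0,0,0,0,-0.008,0.25],[0,0,0,0,0,-0.008,0.25],[0,0,0,0,0,0,0.25]]]'
```

```text
time: 13.38
tool_pos: [0.5523, 0.1248, 0.0614]
tool_rot: [-0.0, 0.707, 0.707, -0.0]
contact_force: [0.3, 1.7, -1.0]
gripper_width: 0.361
time: 13.75
tool_pos: [0.5523, 0.1248, 0.0575]
tool_rot: [-0.0, 0.707, 0.707, -0.0]
contact_force: [0.3, 0.3, -0.9]
gripper_width: 0.361
```

```bash
python3 -m pendant '[[[0,0,0,0,0,-0.008,0.25],[0,0,0,0,0,0,0.25],[0,0,0,0,0,0,0.25]]]'; python3 -m pendant '[[[0,0,0,0,0,0,0.5],[0,0,0,0,0,0,0.6],[0,0,0,0,0,0.1,0.6],[0,0,0,0,0,0.15,0.6],[0,0,0,0,0,0.15,0.6],[0,0,0,-0.05,-0.24,0.0,0.6],[0,0,0,-0.05,-0.24,0.0,0.6]]]'
python3 - <<'E'
from h import *
for n in("top","side"):
    f,K,T=grab(n); h=cv2.cvtColor(f,cv2.COLOR_BGR2HSV)
    m=(((h[...,0]<8)|(h[...,0]>174))&(h[...,1]>150)&(h[...,2]>60)).astype(np.uint8)
    u,v=proj([.551,.124,.06],K,T).astype(int); s=m[v-25:v+25,u-25:u+25]
    c=np.vstack(cv2.findContours(s,0,2)[0]); print(n,cv2.boundingRect(c),(u-25,v-25)); e=cv2.fitEllipse(cv2.convexHull(c)); q=np.array(e[0])+[u-25,v-25]
    print(q,e[1],plane(q,.061,K,T))
    a=np.linspace(0,6.28,60); 
    for c0 in ((.551,.1243),):
      w=np.array([proj([c0[0]+.017*np.cos(t),c0[1]+.017*np.sin(t),z],K,T) for t in a for z in(.055,.063)]); print("pred",w.min(0)-[u-25,v-25],w.max(0)-[u-25,v-25])
    f2=f
f,K,T=grab("top"); h=cv2.cvtColor(f,cv2.COLOR_BGR2HSV); cv2.imwrite("pics/s4.png",np.hstack([cv2.resize(f2[140:196,200:256],(400,400),interpolation=cv2.INTER_CUBIC),cv2.resize(f[197:253,150:206],(400,400),interpolation=cv2.INTER_CUBIC)]))
E
```

```text
time: 14.12
tool_pos: [0.5524, 0.1248, 0.0558]
tool_rot: [-0.0, 0.707, 0.707, -0.0]
contact_force: [1.0, -0.2, 0.3]
gripper_width: 0.359
time: 15.0
tool_pos: [0.5277, 0.004, 0.1569]
tool_rot: [0.001, 0.706, 0.708, 0.001]
contact_force: [0.5, -0.4, -0.3]
gripper_width: 0.6Traceback (most recent call last):
  File "<stdin>", line 6, in <module>
    return _nx.concatenate(arrs, 0, dtype=dtype, casting=casting)
           ~~~~~~~~~~~~~~~^^^^^^^^^^^^^^^^^^^^^^^^^^^^^^^^^^^^^^^
ValueError: need at least one array to concatenate
```

```bash
python3 -m pendant '[[[0,0,0,-0.04,-0.24,0.0,0.7],[0,0,0,-0.04,-0.24,0.0,0.7],[0,0,0,0,0,0,0.7]]]'
python3 - <<'E'
from h import *
out=[]
for n in("side","top"):
    f,K,T=grab(n); h=cv2.cvtColor(f,cv2.COLOR_BGR2HSV)
    m=(((h[...,0]<10)|(h[...,0]>172))&(h[...,1]>120)&(h[...,2]>50)).astype(np.uint8)
    u,v=proj([.551,.124,.06],K,T).astype(int); s=m[v-14:v+14,u-14:u+14]; out.append(cv2.resize(f[v-28:v+28,u-28:u+28],(400,400),interpolation=cv2.INTER_CUBIC))
    ys,xs=np.nonzero(s)
    if len(xs): print(n,xs.min(),ys.min(),xs.max()+1,ys.max()+1)
    a=np.linspace(0,6.28,60); w=np.array([proj([.551+.017*np.cos(t),.1243+.017*np.sin(t),z],K,T) for t in a for z in(.055,.063)]); print("pred",w.min(0)-[u-14,v-14],w.max(0)-[u-14,v-14])
    u,v=proj([.4795,-.295,.011],K,T).astype(int); 
    g=((h[v-20:v+20,u-20:u+20,1]<50)&(h[v-20:v+20,u-20:u+20,2]>80)).astype(np.uint8)
    c=max(cv2.findContours(g,0,2)[0],key=cv2.contourArea); e=cv2.fitEllipse(c); print("bezel",e[1],plane((e[0][0]+u-20,e[0][1]+v-20),.008,K,T))
cv2.imwrite("pics/s4.png",np.hstack(out))
E
```

```text
time: 15.42
tool_pos: [0.5069, -0.1185, 0.1561]
tool_rot: [0.0, 0.709, 0.705, -0.0]
contact_force: [0.3, 0.3, 0.4]
gripper_width: 0.699
side 7 8 18 21
pred [7.09500444 9.31441384] [21.31652713 20.5829775 ]
bezel (21.616003036499023, 24.191455841064453) [ 0.47799598 -0.29586387  0.008     ]
top 6 6 23 22
pred [5.87141578 6.34089044] [22.15027611 21.8411465 ]
bezel (16.138660430908203, 19.543134689331055) [ 0.47910865 -0.2988394   0.008     ]
```

View pics/s4.png

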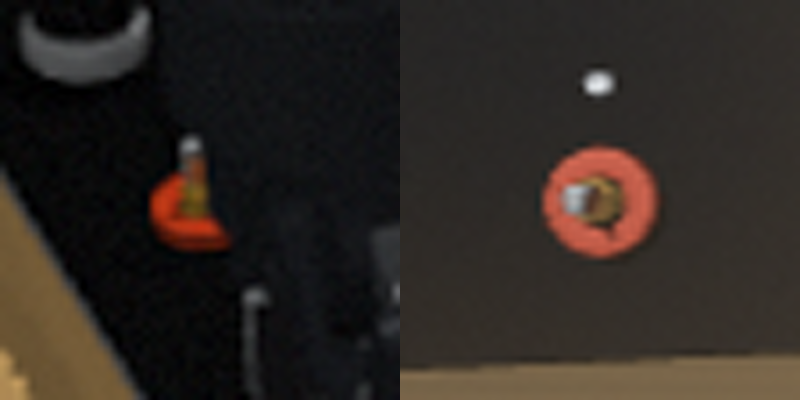

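The side view shows the red seal lying flat around the bush at crop (190,215), partly behind a shadow. The top view shows it concentric at crop (600,203). Next is the bezel.

```bash
python3 -m pendant '[[[0,0,0,-0.04,-0.236,0.0,0.75],[0,0,0,-0.04,-0.236,0.0,0.75],[0,0,0,-0.032,-0.236,-0.1,0.75],[0,0,0,0,0,-0.2,0.75],[0,0,0,0,0,0,0.75],[0,0,0,0,0,0,0.75]]]'
```

```text
time: 16.27
tool_pos: [0.4809, -0.2893, 0.0828]
tool_rot: [0.001, 0.706, 0.708, 0.0]
contact_force: [0.7, -0.4, 0.4]
gripper_width: 0.749
```

```bash
python3 -m pendant '[[[0,0,0,-0.006,-0.027,0,0.75],[0,0,0,0,0,-0.15,0.75],[0,0,0,0,0,-0.12,0.75],[0,0,0,0,0,-0.05,0.75],[0,0,0,0,0,0,0.75],[0,0,0,0,0,0,0.75]]]'; python3 -m pendant '[[[0,0,0,0,0,-0.012,0.65],[0,0,0,0,0,0,0.6],[0,0,0,0,0,0,0.45],[0,0,0,0,0,0,0.45],[0,0,0,0,0,0,0.45]]]'
```

```text
time: 17.02
tool_pos: [0.4795, -0.2979, 0.0035]
tool_rot: [0.002, 0.707, 0.707, 0.0]
contact_force: [-0.1, 0.5, 0.8]
gripper_width: 0.749
time: 17.65
tool_pos: [0.4788, -0.2974, -0.0005]
tool_rot: [0.001, 0.707, 0.707, 0.0]
contact_force: [-1.1, -0.2, 6.0]
gripper_width: 0.504
```

```bash
python3 -m pendant '[[[0,0,0,0,0,0.05,0.42],[0,0,0,0,0,0.15,0.42],[0,0,0,0,0,0.2,0.42],[0,0,0,0.037,0.211,0.06,0.42],[0,0,0,0.037,0.211,0,0.42],[0,0,0,0.037,0.211,0,0.42],[0,0,0,0.037,0.211,0,0.42],[0,0,0,0.037,0.211,0,0.42],[0,0,0,0.037,0.211,0,0.42],[0,0,0,0.036,0.211,0,0.42],[0,0,0,0.036,0.211,0,0.42],[0,0,0,0,0,0,0.42],[0,0,0,0,0,0,0.42]]]'
```

```text
time: 19.27
tool_pos: [0.5513, 0.1248, 0.1134]
tool_rot: [-0.0, 0.707, 0.708, -0.0]
contact_force: [-0.1, 0.0, -1.2]
gripper_width: 0.507
```

Run:
```python
from h import *
f,K,T=grab("side"); p=manip.state()["tool_pos"]; print(p, manip.state()["gripper_width"])
u,v=proj(p,K,T).astype(int); cv2.imwrite("pics/s5.png",cv2.resize(f[v-30:v+30,u-30:u+30],(480,480),interpolation=cv2.INTER_CUBIC)); print(u-30,v-30)
a=np.linspace(0,6.28,90)
for dx in(.002,0,-.002,-.004): 
    q=np.array([proj(p+[dx+.023*np.cos(t),.023*np.sin(t),z],K,T) for t in a for z in(.0005,.0125)]); print(dx,((q.min(0)-[u-30,v-30])*8).round(),((q.max(0)-[u-30,v-30])*8).round())
```

```text
[0.55137492 0.12426094 0.11340556] 0.5076121281901781
204 126
0.002 [166. 162.] [327. 288.]
0 [159. 164.] [320. 290.]
-0.002 [153. 165.] [314. 291.]
-0.004 [146. 167.] [307. 293.]
```

View pics/s5.png

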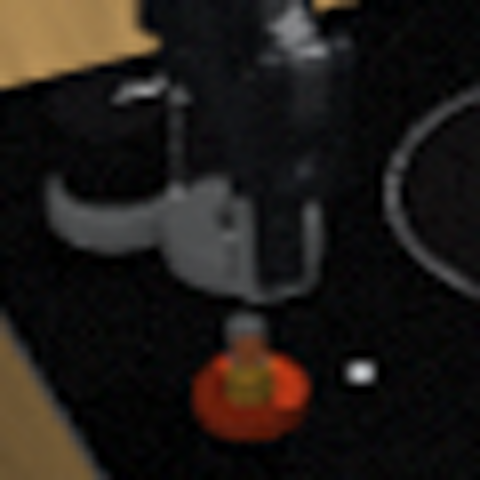

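The bezel is level in the jaws at crop (240,240), and it spans x≈160–322 as predicted for a centred hold. I'll lower it now.

```bash
python3 -m pendant '[[[0,0,0,0,0,-0.06,0.42],[0,0,0,0,0,-0.05,0.42],[0,0,0,0,0,-0.02,0.42],[0,0,0,0,0,-0.02,0.42],[0,0,0,0,0,0,0.42]]]'; python3 -m pendant '[[[0,0,0,0,0,-0.016,0.42],[0,0,0,0,0,-0.008,0.42],[0,0,0,0,0,-0.008,0.42],[0,0,0,0,0,0,0.42]]]';  python3 -m pendant '[[[0,0,0,0,0,-0.008,0.42],[0,0,0,0,0,0,0.42]]]'
```

```text
time: 19.95
tool_pos: [0.5516, 0.1249, 0.0757]
tool_rot: [-0.0, 0.707, 0.707, -0.0]
contact_force: [-1.1, -0.2, -0.2]
gripper_width: 0.505
time: 20.45
tool_pos: [0.5516, 0.125, 0.0679]
tool_rot: [-0.0, 0.707, 0.707, -0.0]
contact_force: [-0.2, 0.1, -1.1]
gripper_width: 0.509
time: 20.7
tool_pos: [0.5516, 0.125, 0.0659]
tool_rot: [-0.0, 0.707, 0.707, -0.0]
contact_force: [-0.9, -0.6, -1.0]
gripper_width: 0.505
```

```bash
python3 -m pendant '[[[0,0,0,0,0,-0.008,0.42],[0,0,0,0,0,0,0.42]]]'; python3 -m pendant '[[[0,0,0,0,0,-0.008,0.42],[0,0,0,0,0,0,0.42]]]';  python3 -m pendant '[[[0,0,0,0,0,-0.008,0.42],[0,0,0,0,0,0,0.42]]]'; python3 -m pendant '[[[0,0,0,0,0,-0.008,0.42],[0,0,0,0,0,0,0.42]]]'
```

```text
time: 20.95
tool_pos: [0.5516, 0.125, 0.0639]
tool_rot: [-0.0, 0.707, 0.707, -0.0]
contact_force: [-0.1, 0.1, 0.6]
gripper_width: 0.51
time: 21.2
tool_pos: [0.5516, 0.125, 0.0619]
tool_rot: [-0.0, 0.707, 0.707, -0.0]
contact_force: [-0.4, 0.0, -0.8]
gripper_width: 0.509
time: 21.45
tool_pos: [0.5516, 0.125, 0.0599]
tool_rot: [-0.0, 0.707, 0.707, -0.0]
contact_force: [-0.5, -0.3, -0.2]
gripper_width: 0.505
time: 21.7
tool_pos: [0.5516, 0.125, 0.0579]
tool_rot: [-0.0, 0.707, 0.707, -0.0]
contact_force: [-0.6, 0.7, -0.4]
gripper_width: 0.507
```

```bash
python3 -m pendant '[[[0,0,0,0,0,-0.003,0.42],[0,0,0,0,0,0,0.6],[0,0,0,0,0,0,0.7],[0,0,0,0,0,0.1,0.7],[0,0,0,0,0,0.15,0.7],[0,0,0,0,0,0.15,0.7],[0,0,0,0,-0.24,0.0,0.7],[0,0,0,0,-0.24,0.0,0.7],[0,0,0,-0.06,-0.24,0.0,0.7],[0,0,0,0,0,0,0.7]]]'
python3 - <<'E'
from h import *
print(manip.state()["joint_pos"].round(3))
out=[]
for n in("side","top"):
    f,K,T=grab(n); h=cv2.cvtColor(f,cv2.COLOR_BGR2HSV); np.savez(n+"1.npz",f=f,K=K,T=T)
    u,v=proj([.551,.124,.07],K,T).astype(int); out.append(cv2.resize(f[v-20:v+20,u-20:u+20],(400,400),interpolation=cv2.INTER_CUBIC)); print(n,u-20,v-20)
    u,v=proj([.59,-.18,.02],K,T).astype(int); out.append(cv2.resize(f[v-25:v+25,u-25:u+25],(400,400),interpolation=cv2.INTER_CUBIC)); print(n,u-25,v-25)
cv2.imwrite("pics/s6.png",np.vstack([np.hstack(out[:2]),np.hstack(out[2:])])[:,:])
im=cv2.imread("pics/s6.png"); cv2.imwrite("pics/s6.png",cv2.resize(im,(600,600)))
E
```

```text
time: 22.95
tool_pos: [0.5361, -0.0585, 0.1576]
tool_rot: [0.0, 0.709, 0.705, -0.0]
contact_force: [-0.3, -0.3, 0.4]
gripper_width: 0.701
[-2.460e-01 -9.500e-02  1.884e+00 -1.000e-03  1.352e+00 -1.812e+00]
side 215 151
side 279 245
top 158 205
top 291 184
```

View pics/s6.png

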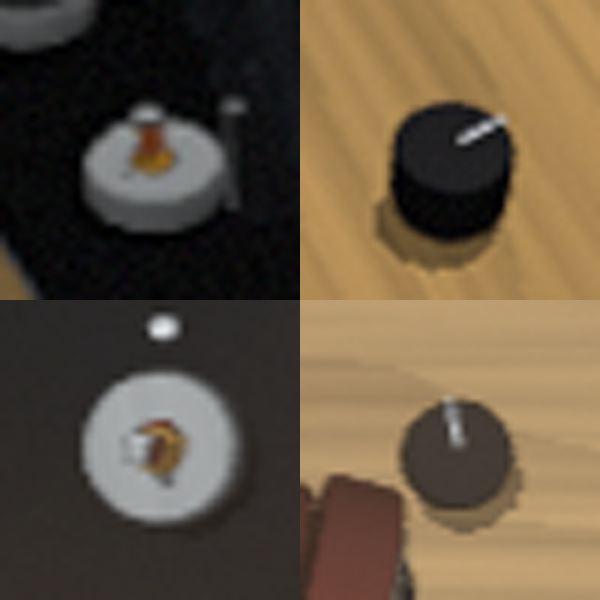

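Run:
```python
from h import *
for n,o,i,c in(("top",(315.7,201),(317.2,208.2),(317.2,209.7)),("side",((505-300)/6+279,120/6+245),((460-300)/6+279,142/6+245),(304.3,269.7))):
    D=np.load(n+"1.npz"); K,T=D["K"],D["T"]; o,i,c=[plane(x,.028,K,T) for x in(o,i,c)]
    print(n,"c",c,"ang",np.degrees(np.arctan2(*(o-i)[1::-1])),np.degrees(np.arctan2(*(o-c)[1::-1])),np.hypot(*(o-c)[:2]))
D=np.load("top1.npz"); f=D["f"]; h=cv2.cvtColor(f,cv2.COLOR_BGR2HSV); print(f[218:229,172:184].sum(-1)//3); print(h[218:229,172:184,1])
```

```text
top c [ 0.58970323 -0.18113077  0.028     ] ang 12.273716150956695 10.288762724096252 0.02017951139989666
side c [ 0.58798213 -0.18321314  0.028     ] ang 7.992770930970939 9.977123692252894 0.022530818517319248
[[159 168 170 167 165 164 166 167 168 168 166 167]
 [167 166 170 168 164 165 165 166 167 167 167 167]
 [167 166 170 169 165 163 165 166 166 167 167 167]
 [167 167 169 170 152 127  98  76  78 144 167 166]
 [167 167 168 152 107  96 111 118  99  85 144 166]
 [166 167 146 169 186 161 106  68 110 100 114 153]
 [164 166 148 159 173 130  76  62  82  84 113 153]
 [164 167 155 158 173 122  62  70  86  82 121 156]
 [163 165 147 141 145 105  64  82  88  83 143 164]
 [163 165 166 166 147 119  91  85  83 121 156 165]
 [162 163 165 164 167 165 127  98 101 145 165 165]]
[[  5   6   7   6   6   6   5   6   6   6   5   6]
 [  6   8   4   7   6   8   6   6   6   6   5   3]
 [  6   6   6   6   5   6   6   6   6   6   5   3]
 [  8   6   6   7   5  36  90 131  98   3   5   5]
 [  6   8   6   5  18 119 128 136 138  90   4   5]
 [  8   6   7   6   5   6  25 123 142 140  68  10]
 [  6   5   3   5   7   4  78 125 134 134  72  10]
 [  6   6   6   6   6   2 102 129 134 134  30   2]
 [  6   6   5   5   5  23 113 132 135 133  12   5]
 [  5   6   8   6  15  74 123 134 136  35   2   5]
 [  6   5   6   6   6   5  12  43  15   5   5   5]]
```

```bash
python3 -m pendant '[[[0,0,0,0.07,-0.165,0,0.7],[0,0,0,0.07,-0.165,0,0.7],[0,0,0,0.072,-0.164,-0.1,0.7],[0,0,0,0,0,-0.15,0.7],[0,0,0,0,0,-0.15,0.7],[0,0,0,0,0,0,0.7],[0,0,0,0,0,0,0.7]]]'
```

```text
time: 23.92
tool_pos: [0.591, -0.1778, 0.0588]
tool_rot: [0.001, 0.706, 0.708, 0.0]
contact_force: [-0.4, 0.4, -0.2]
gripper_width: 0.701
```

```bash
python3 -m pendant '[[[0,0,0,-0.006,-0.017,-0.05,0.7],[0,0,0,0,0,-0.1,0.7],[0,0,0,0,0,-0.06,0.7],[0,0,0,0,0,0,0.7],[0,0,0,0,0,0,0.6],[0,0,0,0,0,0,0.5],[0,0,0,0,0,0,0.4],[0,0,0,0,0,0,0.4],[0,0,0,0,0,0,0.4]]]'; python3 -m pendant '[[[0,0,0,0,0,0.08,0.38],[0,0,-0.05,0,0,0.2,0.38],[0,0,-0.055,0,0,0.2,0.38],[0,0,-0.055,0,0,0,0.38],[0,0,-0.055,0,0,0,0.38],[0,0,-0.055,0,0,0,0.38],[0,0,-0.055,0,0,0,0.38],[0,0,-0.055,0,0,0,0.38],[0,0,-0.055,0,0,0,0.38],[0,0,-0.055,0,0,0,0.38],[0,0,-0.055,0,0,0,0.38],[0,0,-0.055,0,0,0,0.38],[0,0,0,0,0,0,0.38]]]'
```

```text
time: 25.05
tool_pos: [0.5894, -0.1833, 0.0065]
tool_rot: [0.001, 0.707, 0.707, 0.0]
contact_force: [-1.1, 0.3, 6.4]
gripper_width: 0.465
time: 26.68
tool_pos: [0.5881, -0.1827, 0.1255]
tool_rot: [0.0, 0.988, -0.155, 0.0]
contact_force: [-0.6, -0.1, -0.5]
gripper_width: 0.466
```

```bash
python3 -m pendant '[[[0,0,0,0,0,-0.2,0.38],[0,0,0,0,0,-0.2,0.38],[0,0,0,0,0,-0.06,0.38],[0,0,0,0,0,-0.008,0.38],[0,0,0,0,0,0,0.38],[0,0,0,0,0,0,0.6],[0,0,0,0,0,0,0.7]]]'; python3 -m pendant '[[[0,0,-0.05,0,0,0,0.7],[0,0,-0.05,0,0,0,0.7],[0,0,-0.05,0,0,0,0.7],[0,0,-0.05,0,0,0,0.7],[0,0,-0.05,0,0,0,0.7],[0,0,-0.05,0,0,0,0.7],[0,0,-0.05,0,0,0,0.7],[0,0,-0.05,0,0,0,0.7],[0,0,-0.05,0,0,0,0.7],[0,0,-0.05,0,0,0,0.7],[0,0,0,0,0,0,0.55],[0,0,0,0,0,0,0.4],[0,0,0,0,0,0,0.4],[0,0,0,0,0,0,0.38]]]'
python3 - <<'E'
from h import *
print(manip.state()["joint_pos"].round(3))
E
```

```text
time: 27.55
tool_pos: [0.589, -0.1831, 0.0091]
tool_rot: [0.0, 0.988, -0.156, 0.001]
contact_force: [0.3, -0.6, -0.1]
gripper_width: 0.703
time: 29.3
tool_pos: [0.5888, -0.183, 0.0086]
tool_rot: [0.0, -0.588, 0.809, -0.001]
contact_force: [-1.3, 0.5, 4.8]
gripper_width: 0.463
[-0.422  0.264  1.777 -0.     1.1    1.461]
```

```bash
python3 -m pendant '[[[0,0,0,0,0,0.08,0.36],[0,0,0,0,0,0.18,0.36],[0,0,0,0,0,0.18,0.36],[0,0,0,-0.025,0.205,0.01,0.36],[0,0,0,-0.025,0.205,0,0.36],[0,0,0,-0.025,0.205,0,0.36],[0,0,0,-0.025,0.205,0,0.36],[0,0,0,-0.025,0.206,0,0.36],[0,0,0,-0.024,0.206,0,0.36],[0,0,0,0,0,0,0.36],[0,0,0,0,0,0,0.36]]]';  python3 - <<'E'
from h import *
s=manip.state(); p=s["tool_pos"]; f,K,T=grab("side"); print(p,s["joint_pos"].round(2))
u,v=proj(p,K,T).astype(int); cv2.imwrite("pics/s7.png",cv2.resize(f[v-30:v+30,u-30:u+30],(480,480),interpolation=cv2.INTER_CUBIC)); print(u-30,v-30)
a=np.linspace(0,6.28,90)
q=np.array([proj([.5516+.021*np.cos(t),.125+.021*np.sin(t),p[2]+z],K,T) for t in a for z in(-.0086,.0194)]); print("knob pred",((q.min(0)-[u-30,v-30])*8).round(),((q.max(0)-[u-30,v-30])*8).round(), (proj([.5513,.1248,.087],K,T)-[u-30,v-30])*8)
E
```

```text
time: 30.68
tool_pos: [0.5509, 0.125, 0.1207]
tool_rot: [-0.0, -0.588, 0.809, -0.0]
contact_force: [-0.1, 0.1, 0.5]
gripper_width: 0.469
[0.55089233 0.12499828 0.12069994] [ 0.09  0.    1.85 -0.    1.28  1.98]
203 123
knob pred [171. 149.] [321. 313.] [253.36062409 339.80908413]
```

View pics/s7.png

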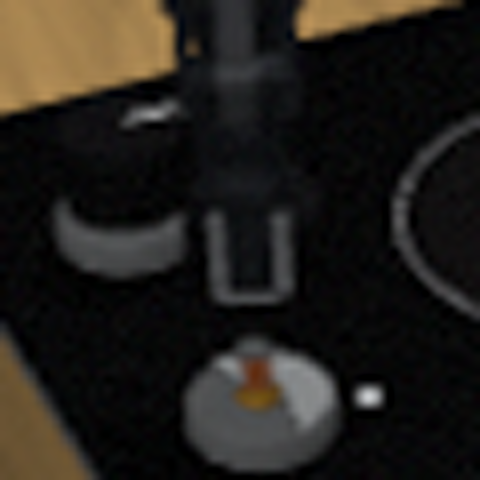

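```bash
python3 -m pendant '[[[0,0,0,0.001,0,-0.04,0.36],[0,0,0,0,0,-0.04,0.36],[0,0,0,0,0,-0.006,0.36],[0,0,0,0,0,0,0.36]]]'; python3 -m pendant '[[[0,0,0,0,0,-0.006,0.36],[0,0,0,0,0,0,0.36]]]'; python3 -m pendant '[[[0,0,0,0,0,-0.004,0.36],[0,0,0,0,0,0,0.36]]]';  python3 -m pendant '[[[0,0,0,0,0,-0.004,0.36],[0,0,0,0,0,0,0.36]]]'
```

```text
time: 31.22
tool_pos: [0.551, 0.125, 0.0983]
tool_rot: [-0.0, -0.588, 0.809, 0.0]
contact_force: [-0.8, 0.4, -0.3]
gripper_width: 0.467
time: 31.48
tool_pos: [0.5514, 0.1253, 0.0975]
tool_rot: [0.0, -0.588, 0.809, -0.0]
contact_force: [-0.6, -0.1, -0.9]
gripper_width: 0.466
time: 31.72
tool_pos: [0.5512, 0.1253, 0.0964]
tool_rot: [0.0, -0.588, 0.809, 0.0]
contact_force: [-0.7, 0.4, -0.7]
gripper_width: 0.465
time: 31.98
tool_pos: [0.5511, 0.1253, 0.0953]
tool_rot: [-0.0, -0.588, 0.809, 0.0]
contact_force: [-0.1, 0.1, -0.2]
gripper_width: 0.464
```

```bash
python3 -m pendant '[[[0,0,0,0,0,-0.003,0.36],[0,0,0,0,0,0,0.36]]]'; python3 -m pendant '[[[0,0,0,0,0,-0.003,0.36],[0,0,0,0,0,0,0.36]]]'
```

```text
time: 32.22
tool_pos: [0.5511, 0.1254, 0.0947]
tool_rot: [-0.0, -0.588, 0.809, 0.0]
contact_force: [-1.0, 0.7, 0.9]
gripper_width: 0.466
time: 32.48
tool_pos: [0.5511, 0.1255, 0.0941]
tool_rot: [-0.0, -0.588, 0.809, 0.0]
contact_force: [-2.6, 0.0, 4.1]
gripper_width: 0.465
```

```bash
python3 -m pendant '[[[0,0,0,0,0,-0.003,0.36],[0,0,0,0,0,0,0.36]]]'; python3 -m pendant '[[[0,0,-0.025,0,0,0,0.36],[0,0,0,0,0,0,0.36]]]'; python3 -m pendant '[[[0,0,-0.025,0,0,0,0.36],[0,0,0,0,0,0,0.36]]]'
```

```text
time: 32.72
tool_pos: [0.551, 0.1255, 0.0933]
tool_rot: [-0.0, -0.588, 0.809, 0.0]
contact_force: [-3.5, 1.0, 5.0]
gripper_width: 0.47
time: 32.98
tool_pos: [0.5509, 0.1254, 0.0931]
tool_rot: [-0.0, -0.556, 0.831, 0.0]
contact_force: [-4.2, 0.6, 4.9]
gripper_width: 0.473
time: 33.22
tool_pos: [0.5504, 0.1256, 0.0923]
tool_rot: [-0.001, -0.523, 0.852, 0.001]
contact_force: [-4.0, 1.7, 0.7]
gripper_width: 0.468
```

```bash
python3 -m pendant '[[[0,0,0,-0.003,0.001,-0.004,0.36],[0,0,0,0,0,0,0.36]]]'; python3 -c "
from h import *;print(manip.state()['ft_torque'])"; python3 -m pendant '[[[0,0,0,0,0,-0.004,0.36],[0,0,0,0,0,0,0.36]]]'; python3 -c "
from h import *;print(manip.state()['ft_torque'])"
```

```text
time: 33.48
tool_pos: [0.5498, 0.1256, 0.0911]
tool_rot: [-0.001, -0.523, 0.852, 0.0]
contact_force: [-3.7, 2.0, -1.4]
gripper_width: 0.467
[0.37191318 0.62530618 0.03130147]
time: 33.72
tool_pos: [0.55, 0.1256, 0.0906]
tool_rot: [-0.0, -0.523, 0.852, 0.0]
contact_force: [-4.4, 3.2, -0.6]
gripper_width: 0.465
[0.39898192 0.78951399 0.0012648 ]
```

```bash
python3 -m pendant '[[[0,0,0,-0.003,0.003,-0.004,0.36],[0,0,0,0,0,0,0.36]]]';  python3 -m pendant '[[[0,0,0,-0.001,0.001,-0.004,0.36],[0,0,0,0,0,0,0.36]]]'; python3 -m pendant '[[[0,0,0,0,0,-0.004,0.36],[0,0,0,0,0,0,0.36]]]'; python3 -c "
from h import *;print(manip.state()['ft_torque'])"
```

```text
time: 33.98
tool_pos: [0.5499, 0.126, 0.0901]
tool_rot: [0.0, -0.523, 0.852, -0.0]
contact_force: [-3.3, 0.6, -0.7]
gripper_width: 0.465
time: 34.22
tool_pos: [0.5498, 0.1261, 0.0893]
tool_rot: [0.0, -0.523, 0.852, -0.001]
contact_force: [-2.4, -1.4, -0.5]
gripper_width: 0.471
time: 34.48
tool_pos: [0.5497, 0.126, 0.0883]
tool_rot: [-0.0, -0.523, 0.852, -0.001]
contact_force: [-4.1, -2.9, 2.4]
gripper_width: 0.466
[-0.51309352  0.59189755 -0.01110944]
```

```bash
python3 -m pendant '[[[0,0,0,-0.002,-0.002,-0.006,0.36],[0,0,0,0,0,0,0.36]]]';  python3 -m pendant '[[[0,0,0,0,0,-0.006,0.36],[0,0,0,0,0,0,0.36]]]'; python3 -m pendant '[[[0,0,0,0,0,-0.006,0.36],[0,0,0,0,0,0,0.36]]]'; python3 -c "
from h import *;print(manip.state()['ft_torque'])"
```

```text
time: 34.72
tool_pos: [0.5493, 0.1257, 0.0868]
tool_rot: [0.0, -0.523, 0.852, -0.0]
contact_force: [-3.0, -2.8, 3.3]
gripper_width: 0.467
time: 34.98
tool_pos: [0.549, 0.1257, 0.0849]
tool_rot: [-0.0, -0.523, 0.852, -0.0]
contact_force: [-3.4, -3.9, 1.9]
gripper_width: 0.464
time: 35.22
tool_pos: [0.5489, 0.1257, 0.0832]
tool_rot: [-0.0, -0.523, 0.852, -0.0]
contact_force: [-2.9, -4.4, 1.2]
gripper_width: 0.467
[-0.73274156  0.37259472  0.02105477]
```

```bash
python3 -m pendant '[[[0,0,0,-0.002,-0.003,-0.006,0.36],[0,0,0,0,0,0,0.36]]]';  python3 -m pendant '[[[0,0,0,0,0,-0.006,0.36],[0,0,0,0,0,0,0.36]]]'; python3 -m pendant '[[[0,0,0,0,0,-0.004,0.36],[0,0,0,0,0,0,0.36]]]'; python3 -c "
from h import *;print(manip.state()['ft_torque'])
f,K,T=grab('side'); p=manip.state()['tool_pos']; u,v=proj(p,K,T).astype(int); g=np.clip(f[v-30:v+30,u-30:u+30].astype(float)*2.5,0,255).astype(np.uint8); cv2.imwrite('pics/s8.png',cv2.resize(g,(480,480),interpolation=cv2.INTER_CUBIC))"
```

```text
time: 35.48
tool_pos: [0.5488, 0.1256, 0.0821]
tool_rot: [0.001, -0.523, 0.852, 0.0]
contact_force: [-0.9, -0.6, 0.8]
gripper_width: 0.468
time: 35.72
tool_pos: [0.5487, 0.1256, 0.0807]
tool_rot: [0.0, -0.523, 0.852, 0.0]
contact_force: [-2.1, -0.0, 1.4]
gripper_width: 0.464
time: 35.98
tool_pos: [0.5488, 0.1255, 0.08]
tool_rot: [0.0, -0.523, 0.852, 0.0]
contact_force: [-2.7, -0.6, 3.9]
gripper_width: 0.468
[-0.14992299  0.36597228  0.06159592]
```

View pics/s8.png

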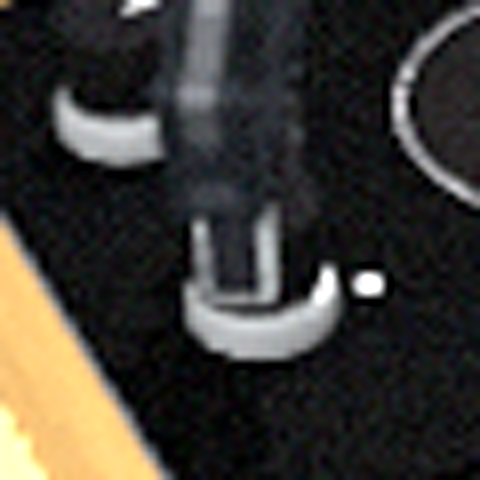

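```bash
python3 -m pendant '[[[0,0,0,0,0,-0.004,0.36],[0,0,0,0,0,0,0.36]]]';  python3 -m pendant '[[[0,0,0,0,0,-0.004,0.36],[0,0,0,0,0,0,0.36]]]'; python3 -m pendant '[[[0,0,0,0,0,-0.004,0.36],[0,0,0,0,0,0,0.36]]]'
```

```text
time: 36.28
tool_pos: [0.5489, 0.1255, 0.0799]
tool_rot: [0.0, -0.523, 0.852, 0.0]
contact_force: [-4.6, -0.5, 9.7]
gripper_width: 0.465
time: 36.52
tool_pos: [0.5491, 0.1255, 0.0798]
tool_rot: [0.0, -0.523, 0.852, -0.0]
contact_force: [-6.7, -2.5, 12.9]
gripper_width: 0.469
time: 36.78
tool_pos: [0.5493, 0.1255, 0.0797]
tool_rot: [0.0, -0.523, 0.852, -0.0]
contact_force: [-8.9, -1.0, 18.0]
gripper_width: 0.467
```

```bash
python3 -m pendant '[[[0,0,0,0,0,-0.004,0.36],[0,0,0,0,0,0,0.36]]]'; python3 -m pendant '[[[0,0,0.05,0.002,0,0.012,0.36],[0,0,0.05,0,0,0,0.36],[0,0,0,0,0,0,0.36]]]'; python3 -c "
from h import *;print(manip.state()['ft_torque'])"; python3 -m pendant '[[[0,0,0.05,0.002,0,0,0.36],[0,0,0.05,0,0,0,0.36],[0,0,0,0,0,0,0.36]]]'; python3 -c "
from h import *;print(manip.state()['ft_torque'])"
```

```text
time: 37.02
tool_pos: [0.5494, 0.1255, 0.0796]
tool_rot: [0.0, -0.523, 0.852, -0.0]
contact_force: [-11.0, -0.8, 21.1]
gripper_width: 0.468
time: 37.4
tool_pos: [0.5493, 0.1252, 0.0799]
tool_rot: [0.0, -0.65, 0.76, -0.0]
contact_force: [-3.9, -1.7, 8.7]
gripper_width: 0.466
[-0.34259325  0.78024545 -0.02510247]
time: 37.78
tool_pos: [0.5496, 0.1249, 0.0799]
tool_rot: [0.0, 0.761, -0.649, 0.0]
contact_force: [-5.7, -3.1, 10.1]
gripper_width: 0.465
[-0.42659123  0.88833793 -0.05978784]
```

```bash
python3 -m pendant '[[[0,0,0.05,-0.003,-0.003,0.004,0.36],[0,0,0.05,0,0,0,0.36],[0,0,0.05,0,0,0,0.36],[0,0,0,0,0,0,0.36]]]'; python3 -c "
from h import *;print(manip.state()['ft_torque'])"; python3 -m pendant '[[[0,0,0.05,0,0,0,0.36],[0,0,0.05,0,0,0,0.36],[0,0,0,0,0,0,0.36]]]'; python3 -c "
from h import *;print(manip.state()['ft_torque'])"
```

```text
time: 38.28
tool_pos: [0.5496, 0.1243, 0.0801]
tool_rot: [-0.0, 0.891, -0.455, 0.001]
contact_force: [0.4, -2.1, 3.2]
gripper_width: 0.464
[-0.31402675 -0.15419673 -0.03620724]
time: 38.65
tool_pos: [0.5499, 0.1242, 0.0801]
tool_rot: [-0.0, 0.951, -0.311, 0.002]
contact_force: [3.4, -2.5, 2.0]
gripper_width: 0.468
[-0.45249721 -0.63214118 -0.0477645 ]
```

```bash
python3 -m pendant '[[[0,0,0.05,0.003,-0.002,0,0.36],[0,0,0.05,0,0,0,0.36],[0,0,0,0,0,0,0.36]]]'; python3 -c "
from h import *;print(manip.state()['ft_torque'])"; python3 -m pendant '[[[0,0,0.03,0.002,0,0,0.36],[0,0,0.03,0,0,0,0.36],[0,0,0,0,0,0,0.36]]]'; python3 -c "
from h import *;print(manip.state()['ft_torque'])"
```

```text
time: 39.02
tool_pos: [0.5504, 0.1242, 0.0801]
tool_rot: [-0.0, 0.987, -0.159, 0.001]
contact_force: [3.3, -0.2, 2.5]
gripper_width: 0.467
[-0.16374578 -0.6885837  -0.04394156]
time: 39.4
tool_pos: [0.5507, 0.1243, 0.0801]
tool_rot: [-0.0, 0.998, -0.065, 0.001]
contact_force: [3.3, -0.3, 3.5]
gripper_width: 0.465
[-0.0475108  -0.63897332 -0.0118641 ]
```

```bash
for i in 1; do python3 -m pendant '[[[0,0,0.03,0.001,0,0,0.36],[0,0,0,0,0,0,0.36]]]'; done; python3 -c "
from h import *;print(manip.state()['ft_torque'])";  python3 -m pendant '[[[0,0,0.03,0.001,0,0,0.36],[0,0,0,0,0,0,0.36]]]'; python3 -c "
from h import *;print(manip.state()['ft_torque'])"; python3 -m pendant '[[[0,0,0.03,0.001,0,0,0.36],[0,0,0,0,0,0,0.36]]]'; python3 -c "
from h import *;print(manip.state()['ft_torque'])"
```

```text
time: 39.65
tool_pos: [0.5508, 0.1243, 0.0801]
tool_rot: [-0.0, 1.0, -0.018, 0.001]
contact_force: [4.4, 0.4, 3.8]
gripper_width: 0.47
[ 0.10398605 -0.63224449 -0.02916404]
time: 39.9
tool_pos: [0.5509, 0.1244, 0.0801]
tool_rot: [-0.0, 1.0, 0.03, 0.001]
contact_force: [3.6, 1.3, 4.8]
gripper_width: 0.464
[ 0.25768014 -0.59052852 -0.03374108]
time: 40.15
tool_pos: [0.551, 0.1244, 0.08]
tool_rot: [-0.0, 0.997, 0.077, 0.0]
contact_force: [3.4, 1.9, 4.2]
gripper_width: 0.47
[ 0.3487744  -0.46008828 -0.03233219]
```

```bash
python3 -m pendant '[[[0,0,0.04,0,0,0,0.36],[0,0,0,0,0,0,0.36]]]'; python3 -c "
from h import *;print(manip.state()['ft_torque'])";  python3 -m pendant '[[[0,0,0.04,0,0,0,0.36],[0,0,0,0,0,0,0.36]]]'; python3 -c "
from h import *;print(manip.state()['ft_torque'])
f,K,T=grab('side'); p=manip.state()['tool_pos']; u,v=proj(p,K,T).astype(int); g=np.clip(f[v-30:v+30,u-30:u+30].astype(float)*2.5,0,255).astype(np.uint8); cv2.imwrite('pics/s9.png',cv2.resize(g,(480,480),interpolation=cv2.INTER_CUBIC))"
```

```text
time: 40.4
tool_pos: [0.5512, 0.1244, 0.08]
tool_rot: [-0.0, 0.99, 0.139, 0.001]
contact_force: [3.4, 3.2, 4.6]
gripper_width: 0.462
[ 0.53898935 -0.6696893  -0.07377169]
time: 40.65
tool_pos: [0.5514, 0.1246, 0.08]
tool_rot: [-0.0, 0.98, 0.201, 0.001]
contact_force: [3.7, 3.2, 4.0]
gripper_width: 0.464
[ 0.5670553  -0.85316716 -0.10407254]
```

```bash
python3 -m pendant '[[[0,0,0.03,0,0,0,0.36],[0,0,0,0,0,0,0.36]]]'; python3 -c "
from h import *;print(manip.state()['ft_torque'])";  python3 -m pendant '[[[0,0,0,0,0,0,0.6],[0,0,0,0,0,0,0.75],[0,0,0,0,0,0.1,0.75],[0,0,0,0,0,0.2,0.75],[0,0,0,-0.05,-0.24,0.05,0.75],[0,0,0,-0.05,-0.24,0,0.75],[0,0,0,-0.05,-0.24,0,0.75],[0,0,0,0,0,0,0.75]]]'
python3 - <<'E'
from h import *
out=[]
for n in("side","top"):
    f,K,T=grab(n); np.savez(n+"2.npz",f=f,K=K,T=T)
    u,v=proj([.551,.125,.0995],K,T).astype(int); g=np.clip(f[v-25:v+25,u-25:u+25].astype(float)*1.6,0,255).astype(np.uint8); out.append(cv2.resize(g,(400,400),interpolation=cv2.INTER_CUBIC)); print(n,u-25,v-25,(proj([.551,.125,.0995],K,T)-[u-25,v-25])*8)
cv2.imwrite("pics/s10.png",np.hstack(out))
E
```

```text
time: 40.95
tool_pos: [0.5515, 0.1247, 0.0801]
tool_rot: [-0.001, 0.969, 0.247, 0.001]
contact_force: [5.5, 2.9, 3.0]
gripper_width: 0.463
[ 0.71439032 -0.97036691 -0.05119018]
time: 41.95
tool_pos: [0.5114, -0.0593, 0.1661]
tool_rot: [-0.0, 0.969, 0.245, -0.002]
contact_force: [0.2, 0.6, -0.1]
gripper_width: 0.749
side 209 136 [201.93741184 201.62425245]
top 150 200 [200.81780501 200.85626111]
```

View pics/s10.png

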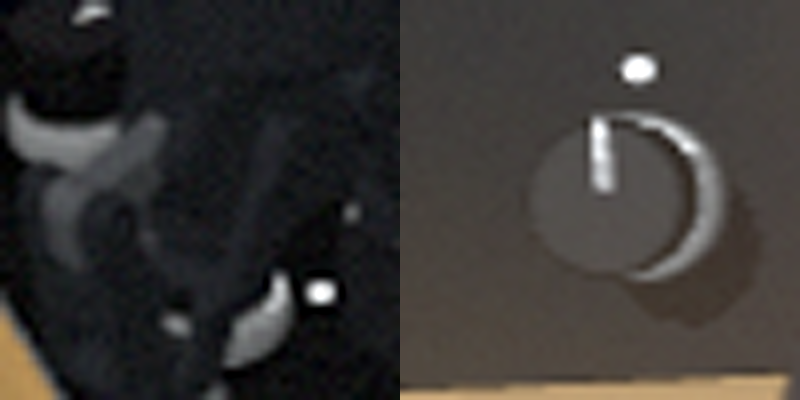

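Run:
```python
from h import *
D=np.load("top2.npz"); f,K,T=[D[k] for k in"fKT"]
q=lambda x,y:((x-400)/8+150,y/8+200)
o,i,c=[plane(q(*p),.0995,K,T) for p in((597,118),(606,188),(608,195))]; ang=lambda d:np.degrees(np.arctan2(d[1],d[0]))
print("c",c,"pointer",ang(o-i),ang(o-c),np.hypot(*(o-c)[:2]),"dot dir",ang(plane(q(638,70),.055,K,T)-c))
h=cv2.cvtColor(f,cv2.COLOR_BGR2HSV); w=((h[...,2]>110)&(h[...,1]<60)).astype(np.uint8)[205:226,165:185]
ys,xs=np.nonzero(w); print([(x+165,y+205) for x,y in zip(xs,ys)][:40])
g=lambda a:print(a); 
lk=f[205:245,105:150].sum(-1)//3; print(lk[::2,::2])
```

```text
c [0.5525576  0.12314206 0.0995    ] pointer 8.339127684597026 9.141825340078187 0.02042620038213598 dot dir 5.636875736377576
[(np.int64(179), np.int64(207)), (np.int64(180), np.int64(207)), (np.int64(178), np.int64(208)), (np.int64(179), np.int64(208)), (np.int64(180), np.int64(208)), (np.int64(181), np.int64(208)), (np.int64(178), np.int64(209)), (np.int64(179), np.int64(209)), (np.int64(180), np.int64(209)), (np.int64(181), np.int64(209)), (np.int64(174), np.int64(215)), (np.int64(181), np.int64(215)), (np.int64(182), np.int64(215)), (np.int64(174), np.int64(216)), (np.int64(175), np.int64(216)), (np.int64(183), np.int64(216)), (np.int64(184), np.int64(216)), (np.int64(174), np.int64(217)), (np.int64(175), np.int64(217)), (np.int64(174), np.int64(218)), (np.int64(175), np.int64(218)), (np.int64(174), np.int64(219)), (np.int64(175), np.int64(219)), (np.int64(174), np.int64(220)), (np.int64(175), np.int64(220)), (np.int64(174), np.int64(221)), (np.int64(175), np.int64(221)), (np.int64(174), np.int64(222)), (np.int64(175), np.int64(222)), (np.int64(175), np.int64(223))]
[[ 42  43  4
[... 1228 characters left out ...]
 33  32  41  40  41]
 [ 44  44  43  44  43  51  52  51  51  51  53  52  52  40  35  53  84  52
   33  33  39  42  42]
 [ 46  45  44  44  45  45  52  51  52  52  52  52  48  34  34  86  70  37
   34  35  39  41  42]
 [ 45  45  44  44  44  44  43  51  52  52  52  42  35  54  89  71  40  35
   35  36  40  43  42]
 [ 45  46  45  45  44  43  43  44  43  42  46  60  67  53  40  36  35  36
   36  34  41  42  42]
 [ 45  46  44  46  45  44  44  44  43  44  43  44  37  37  38  38  37  37
   37  41  42  42  42]
 [ 46  47  46  45  45  45  45  45  44  45  43  44  43  39  39  38  37  37
   41  43  44  44  44]
 [ 46  46  46  46  46  45  46  44  45  44  44  46  43  44  46  44  43  44
   44  44  43  44  44]]
```

```bash
python3 -m pendant '[[[0,0,0,0.05,0.18,0,0],[0,0,0,0.05,0.18,0,0],[0,0,0,0.05,0.18,0,0],[0,0,0,0.012,0.19,-0.1,0],[0,0,0,0,0,-0.1,0],[0,0,0,0,0,0,0]]]'; python3 -m pendant '[[[0,0,0,0,0,-0.024,0],[0,0,0,0,0,-0.012,0],[0,0,0,0,0,0,0]]]'
```

```text
time: 42.8
tool_pos: [0.551, 0.1284, 0.1139]
tool_rot: [-0.001, 0.968, 0.251, -0.003]
contact_force: [-0.1, -0.5, 0.3]
gripper_width: 0.0
time: 43.18
tool_pos: [0.554, 0.1262, 0.1086]
tool_rot: [0.0, 0.969, 0.249, 0.0]
contact_force: [1.1, 0.1, 0.5]
gripper_width: -0.001
```

```bash
python3 -m pendant '[[[0,0,0,-0.004,-0.006,-0.02,0],[0,0,0,0,0,0,0]]]'; python3 -m pendant '[[[0,0,0,0,0,-0.006,0],[0,0,0,0,0,0,0]]]'; python3 -m pendant '[[[0,0,0,0,0,-0.006,0],[0,0,0,0,0,0,0]]]'; python3 -m pendant '[[[0,0,0,0,0,-0.006,0],[0,0,0,0,0,0,0]]]'
```

```text
time: 43.42
tool_pos: [0.5524, 0.1247, 0.1027]
tool_rot: [-0.0, 0.969, 0.249, -0.0]
contact_force: [0.3, -0.2, -0.6]
gripper_width: -0.003
time: 43.68
tool_pos: [0.5527, 0.1251, 0.1015]
tool_rot: [-0.0, 0.968, 0.249, -0.0]
contact_force: [0.2, 0.8, 0.3]
gripper_width: -0.002
time: 43.92
tool_pos: [0.5529, 0.1251, 0.1002]
tool_rot: [0.0, 0.968, 0.249, 0.0]
contact_force: [0.6, 0.0, 0.1]
gripper_width: 0.001
time: 44.18
tool_pos: [0.5535, 0.1253, 0.0996]
tool_rot: [-0.0, 0.968, 0.249, 0.001]
contact_force: [1.0, 0.9, 4.3]
gripper_width: -0.002
```

```bash
python3 -m pendant '[[[0,0,0,0,0,-0.006,0],[0,0,0,0,0,0,0]]]'; python3 -m pendant '[[[0,0,0,0,0,-0.005,0],[0,0,0,0,0,0,0],[0,0,0,0,0,0,0]]]'; python3 -m pendant '[[[0,0,0,0,0,0.1,0],[0,0,0,0,0,0.15,0],[0,0,0,0,-0.2,0.05,0],[0,0,0,-0.05,-0.24,0,0],[0,0,0,-0.05,-0.24,0,0],[0,0,0,0,-0.1,0,0],[0,0,0,0,0,0,0]]]'
python3 - <<'E'
from h import *
out=[]
for n in("side","top"):
    f,K,T=grab(n); u,v=proj([.551,.15,.08],K,T).astype(int); g=np.clip(f[v-40:v+40,u-40:u+40].astype(float)*1.8,0,255).astype(np.uint8); out.append(cv2.resize(g,(400,400),interpolation=cv2.INTER_CUBIC))
cv2.imwrite("pics/s11.png",np.hstack(out))
E
```

```text
time: 44.42
tool_pos: [0.5539, 0.1255, 0.0993]
tool_rot: [-0.0, 0.968, 0.249, 0.001]
contact_force: [-1.4, 1.4, 9.6]
gripper_width: 0.006
time: 44.8
tool_pos: [0.5542, 0.1255, 0.0991]
tool_rot: [-0.0, 0.968, 0.249, 0.002]
contact_force: [-3.5, 1.0, 14.3]
gripper_width: 0.0
time: 45.68
tool_pos: [0.5271, -0.0714, 0.1702]
tool_rot: [-0.0, 0.969, 0.248, -0.001]
contact_force: [-0.3, 0.2, 0.8]
gripper_width: -0.003
```

Run:
```python
from h import *
f,K,T=grab("top"); h=cv2.cvtColor(f,cv2.COLOR_BGR2HSV)
for nm,(a,b,c,d) in {"right":(212,226,171,178),"left":(215,228,119,126)}.items():
    w=f[a:b,c:d].sum(-1).astype(float)/3; w=np.clip(w-70,0,None); ys,xs=np.mgrid[a:b,c:d]; y0=np.average(ys,weights=w); x0=np.average(xs,weights=w); C=np.cov(np.vstack([xs.ravel(),ys.ravel()]),aweights=w.ravel()); v=np.linalg.eigh(C)[1][:,1]; v*=-np.sign(v[1])
    p,q=[plane((x0+s*v[0],y0+s*v[1]),.0995,K,T) for s in(0,5)]; print(nm,x0.round(1),y0.round(1),np.degrees(np.arctan2(*(q-p)[1::-1])).round(1))
g0=np.load("top0.npz")["f"]; df=np.abs(f.astype(int)-g0).max(-1)>60
for n,(a,b,c,d) in {"cup":(290,320,238,266),"bottle":(98,160,305,345),"warmer":(142,210,375,450)}.items(): print(n,df[a:b,c:d].sum())
manip.job_done()
```

```text
right 174.5 218.3 4.3
left 122.3 221.4 1.4
cup 0
bottle 0
warmer 0
the job is handed in; nothing more can be done
```

The front right control is back together and turned to off, and I handed the job in at about 46 s of the 72 s allowed. No verdict is reported.

- **Seal:** I placed the smallest of the three red rings. The pictures showed it flat on the glass around the bush.
- **Bezel:** it went down over the seal with almost no force, and it looked seated in the next picture.
- **Knob:** I turned it about 108° clockwise to match the spindle, and it dropped on after a further 9° of feeling. The push while it stood on the spindle's end was about 5 N. I then pressed it to a hard stop at 21 N.
- **Turn to off:** I turned the knob anticlockwise until the torque rose at the stop, then let go.

**Last checks:**
- Pressing on the knob's top at up to 14 N met contact at a height of about 99.7 mm; fully home should be 99.5 mm.
- The pointer reads 4.3°, with the hob itself turned about 3°, so it is within the 17° allowed.
- The left knob's pointer reads 1.4°, which is off.
- The cup, bottle and warmer show no change in the top view.

**What went wrong or disagreed:**
- The first two grasps slipped off the seal because the jaws were too high. A lower third grasp held.
- The leaf resisted with only 1 to 4 N on the way down, not the 10 to 15 N described.
- The torque rose only after the tool had turned about 20 to 30° past the expected off angle, and it dropped at the last step. The knob may have slipped slightly in the jaws, or the sprung play took it up.
- I could not view the final picture because the limit of 12 was reached, so the last pointer and shelf checks were numerical only.

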